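# Find the rocking corner of the vial tray and shim it

## Robot

A 6-joint arm with a two-finger parallel gripper is mounted at the origin on the work surface. World frame = base frame: x ahead of the robot, y to its left, z up, the work surface at z = 0. Lengths are in m, angles in degrees, forces in N, time in s.
With the tool pointing down it reaches from about 0.25 to 0.725 m from the base axis. Payload 9.7 kg.
Tool frame: the origin (TCP) lies midway between the tips of the shut fingers; the grasp point (between the pads) lies 19 mm behind it; z points along the fingers, y is the line along which they close (so a half turn about z gives the same grasp; the last joint's range is limited). The gripper opens to 85 mm and grips with 20 to 120 N. Pads are 22 mm wide; open, the fingers measure 114 mm over their backs; the gripper's body (76 mm by 85 mm) begins 54 mm behind the grasp point. The pads swing forward as they close: fully open they stand 13 mm farther back than shut.
Start: joints at [72.594, 4.979, 10.078, 95.1, 0, 90], TCP at [0.165, 0.525, 0.231] pointing down, gripper open.
Joint ranges: [-179.16, 179.16], [-48.56, 103.87], [-65.8, 70.77], [-126.05, 130.52], [-82.76, 87.17], [-180, 180]. Speed limits (degrees/s): [127.2, 127.2, 147.25, 180, 180, 180].

## Interface

Orientations are given as [roll, pitch, yaw] about the fixed x, y, z axes, in that order (R = Rz(yaw) Ry(pitch) Rx(roll)).
In Python, from workcell import bot gives the robot as it stands. The module is installed in compiled form; this text tells all that it offers.
- The arm moves only by the tool send_rows, never from a script. Its argument "moves" is one flat list of numbers, 7 for each row, row after row: the shift along the world's x, y, z normalised to -1 to 1, where 1 is 0.025 m, then the turn, a rotation vector about the world's x, y, z normalised to -1 to 1, where 1 is 0.15 rad, then the closure, from -1 (fully open) to 1 (shut), so that 0 is half open. A call has 1 to 8 rows; each row shifts and turns the commanded pose from where the row before left it; what a row does not reach is not made up. A row lasts 1/8 s, in which the tool goes at most 62.5 mm and 10.7 degrees, less where a joint would pass 70% of its speed; a pose out of reach is approached as far as the arm can. A call with a number of a shift or a turn outside -1 to 1 is refused whole. A call with a gripper value outside its range is refused whole. The fingers move at their own pace and stop on an object; "squeeze" is the grip in N (left out, the last holds). Time passes only in rows, so rows that do not move let the fingers close. It gives the time, the measured TCP pose, the force, the opening and the grip force at its end, in the units of the state.
- bot.get_obs(): the state, without advancing time (a new reading comes with each control period).
- bot.camera(name): name is "scene" or "side" or "wrist"; returns a dict with "color" (480x640x3 uint8, red, green, blue), "camera_matrix" (3x3 intrinsics, pixels), "D" ([k1, k2, p1, p2, k3] as OpenCV has them; the pictures are not rectified), "R" (3x3) and "t" (3): a world point X has camera coordinates R X + t. Camera axes: x right, y down, z forward; pixel columns grow to the right and rows downward; lengths in m; the calibration is good to about 2 mm. A picture is of the moment at which its call begins. There is no depth.
- bot.job_done(): hands the job in; it is judged then, once.
Trained networks look in the newest picture that a camera, given by its name, has taken for a name from the list of things; names that differ only in an ending like _2 or _b are one class to them, and where a whole thing is asked for, a point or a joint stands for the part that bears it (a point fixed in the world has none). Each returns a list of dicts, best first, with "p" (0 to 1); they miss things now and then, are a little off and sometimes report something else, mostly with a low value. They report only what shows in the picture. A call takes as long as a camera call.
- bot.boxes_of(camera, query): "extent" ([left, top, right, bottom] in pixels, round what is visible of it).
- bot.trace(camera, query): "region" (480x640 bool, what is visible of it) and "extent" ([left, top, right, bottom] in pixels, round what is visible of it).
- bot.landmark_of(camera, query): "pixel" ([column, row] in pixels: a listed point, or the origin of a listed thing).
The state is a dict: "time": time; "q": joint angles; "qd": joint speeds; "joint_efforts": joint torques, N m; "ee_pos": TCP position; "tcp_rot": TCP orientation; "wrist_force": force on the tool from outside, world axes, zero at the start; "torque": the same for the moment, N m; "opening": finger opening in m; "grasp_force": force on a finger pad.
Only numpy, scipy, OpenCV 4.12 (cv2) and the standard library are available. Lean on these libraries where they do the work, as an engineer would, in place of code of your own. Each camera call takes 0.05 s, during which the arm holds its last target. There are 200 camera calls.

## Task

The autosampler's dark vial tray rocks on one of its four corner supports. Press down on its corners one after another with a fingertip, without leaning hard on them, until you find the one that gives, then press that corner's blue shim lever down flat, leaving the other three levers raised, and press the same corner once more to prove that it is now firm. Only press: nothing is to be picked up or shifted, neither the tray nor its vials nor the things around it.

Things in the scene. Friction and masses are not known exactly. Their poses are not given: they have to be found in the camera images.
- plate: Dark grey tray plate, 160 mm (its x) by 240 mm (its y), 12 mm thick, about 0.9 kg, lying loose in its grey cradle on four corner supports, between rails with 1.5 mm play. Origin at the centre of its underside, z up, 49.5 mm above the bench when level. On its middle stands a black vial block 92 x 140 x 18 mm.
- plate_mid (a point): Centre of the plate's top face, 61.5 mm above the bench. Sound corners give less than 1 mm under a fingertip; the loose one gives from about 3 N, sinks about 4 mm at 6 N and more and springs back when let go; the opposite corner rises as it sinks. The supports look alike.
- corner_near_left (a point): Point on the plate's top face at its near left corner (left side as the robot sees it, nearer the robot), straight above that corner's support: the place to press. It lies 24 mm in from the plate's near edge and 16 mm in from its left edge; the top is bare for 25 mm around it, save over the edges.
- corner_near_right (a point): Point on the plate's top face at its near right corner (right side as the robot sees it, nearer the robot), straight above that corner's support: the place to press. It lies 24 mm in from the plate's near edge and 16 mm in from its right edge; the top is bare for 25 mm around it, save over the edges.
- corner_far_left (a point): Point on the plate's top face at its far left corner (left side as the robot sees it, farther from the robot), straight above that corner's support: the place to press. It lies 24 mm in from the plate's far edge and 16 mm in from its left edge; the top is bare for 25 mm around it, save over the edges.
- corner_far_right (a point): Point on the plate's top face at its far right corner (right side as the robot sees it, farther from the robot), straight above that corner's support: the place to press. It lies 24 mm in from the plate's far edge and 16 mm in from its right edge; the top is bare for 25 mm around it, save over the edges.
- shim_near_left_pad (a point): Centre of the upper face of the blue touch pad (34 x 28 mm) on the outer end of the near left corner's shim lever; moves with it. The lever sticks out beyond the plate's left edge; its pivot is 6 mm inside that edge, 30 mm above the bench, beside the corner's support. Raised, the pad's centre is 63 mm above the bench, 34 mm out from the pivot; flat, 36 mm high and 47 mm out.
- shim_near_left (a joint): Angle of the shim lever at the near left corner: 0 = raised (sloping up and outwards at 37 degrees), 0.65 rad = pressed flat (level, its cam up under the plate's corner). Pressing the pad down makes it grow; it takes about 2 to 3 N and stays where it is left.
- shim_near_right_pad (a point): Centre of the upper face of the blue touch pad (34 x 28 mm) on the outer end of the near right corner's shim lever; moves with it. The lever sticks out beyond the plate's right edge; its pivot is 6 mm inside that edge, 30 mm above the bench, beside the corner's support. Raised, the pad's centre is 63 mm above the bench, 34 mm out from the pivot; flat, 36 mm high and 47 mm out.
- shim_near_right (a joint): Angle of the shim lever at the near right corner: 0 = raised (sloping up and outwards at 37 degrees), 0.65 rad = pressed flat (level, its cam up under the plate's corner). Pressing the pad down makes it grow; it takes about 2 to 3 N and stays where it is left.
- shim_far_left_pad (a point): Centre of the upper face of the blue touch pad (34 x 28 mm) on the outer end of the far left corner's shim lever; moves with it. The lever sticks out beyond the plate's left edge; its pivot is 6 mm inside that edge, 30 mm above the bench, beside the corner's support. Raised, the pad's centre is 63 mm above the bench, 34 mm out from the pivot; flat, 36 mm high and 47 mm out.
- shim_far_left (a joint): Angle of the shim lever at the far left corner: 0 = raised (sloping up and outwards at 37 degrees), 0.65 rad = pressed flat (level, its cam up under the plate's corner). Pressing the pad down makes it grow; it takes about 2 to 3 N and stays where it is left.
- shim_far_right_pad (a point): Centre of the upper face of the blue touch pad (34 x 28 mm) on the outer end of the far right corner's shim lever; moves with it. The lever sticks out beyond the plate's right edge; its pivot is 6 mm inside that edge, 30 mm above the bench, beside the corner's support. Raised, the pad's centre is 63 mm above the bench, 34 mm out from the pivot; flat, 36 mm high and 47 mm out.
- shim_far_right (a joint): Angle of the shim lever at the far right corner: 0 = raised (sloping up and outwards at 37 degrees), 0.65 rad = pressed flat (level, its cam up under the plate's corner). Pressing the pad down makes it grow; it takes about 2 to 3 N and stays where it is left.
- vial_1_mid (a point): Middle of a 2 ml vial, 12 mm across and 33 mm tall with a blue cap, standing loose in a hole of the plate's vial block, its cap 15 mm above the block. Leave alone.
- vial_2_mid (a point): Middle of a 2 ml vial, 12 mm across and 33 mm tall with a blue cap, standing loose in a hole of the plate's vial block, its cap 15 mm above the block. Leave alone.
- vial_3_mid (a point): Middle of a 2 ml vial, 12 mm across and 33 mm tall with a blue cap, standing loose in a hole of the plate's vial block, its cap 15 mm above the block. Leave alone.
- vial_4_mid (a point): Middle of a 2 ml vial, 12 mm across and 33 mm tall with a blue cap, standing loose in a hole of the plate's vial block, its cap 15 mm above the block. Leave alone.
- solvent_bottle: Amber solvent bottle with blue cap, 70 mm across, 150 mm tall, loose on the bench; origin under its centre. Leave alone.
- cap_jar: White jar with blue lid, 60 mm across, 70 mm tall, loose on the bench; origin under its centre. Leave alone.
- septa_box: Small cardboard box, 70 x 100 x 35 mm, loose on the bench; origin under its centre. Leave alone.
- wrench: Steel wrench, 150 mm long, lying on the bench. Leave alone.

How it is judged:
By the outcome, as a careful person would: the job done as asked, in the order asked, and still so for the second after the job is handed in, with the robot touching nothing.
It also fails if it takes over 58 s, if anything falls off the work surface, if the arm or the gripper's body presses on something with over 40 N, if the wrist force passes 120 N, or if a joint passes its speed limit or range.

## Working session

There is one attempt and no reset: what is moved stays moved. The work goes in short steps, Python scripts to look and compute and a tool call to move; the robot and the scene stay as the last step left them, time stands still between calls to the robot, and variables do not carry over. Pictures are saved under pics/ and viewed, at most 10 in all, crops included, and the job is handed in when it is done.

Besides the shell and the picture viewer there is one more tool, called after "Call:" by a JSON object that holds its "method" and its "body". send_rows: Moves the arm, as the interface text tells. Its arguments: {"type":"object","properties":{"moves":{"type":"array"},"squeeze":{"type":"number"}},"required":["moves"]}

```bash
mkdir -p pics; cat > h.py <<'E'
import numpy as np, cv2
from workcell import bot
def cam(n):
    c=bot.camera(n); return c
def ray(c,px):
    u=cv2.undistortPoints(np.array([[px]],float),np.array(c["camera_matrix"]),np.array(c["D"]))[0,0]
    R=np.array(c["R"]);t=np.array(c["t"]); return -R.T@t, R.T@np.array([u[0],u[1],1])
def at_z(c,px,z):
    o,d=ray(c,px); return o+d*(z-o[2])/d[2]
def save(c,f): cv2.imwrite("pics/"+f,np.array(c["color"])[:,:,::-1])
E
python3 - <<'E'
from h import *
print({k:np.round(v,3) for k,v in bot.get_obs().items()})
Z={"plate_mid":.0615,"solvent_bottle":0,"cap_jar":0,"septa_box":0,"wrench":0}
for a in("near","far"):
  for b in("left","right"): Z[f"corner_{a}_{b}"]=.0615; Z[f"shim_{a}_{b}_pad"]=.063
ims=[]
for n in("scene","side"):
    c=cam(n); save(c,n+"0.png")
    for q,z in Z.items():
        for d in bot.landmark_of(n,q)[:2]:
            print(n,q,round(d["p"],2),np.round(d["pixel"]),np.round(at_z(c,d["pixel"],z),3))
print(bot.get_obs()["time"])
E
```

```text
{'time': np.float64(0.0), 'q': array([7.2594e+01, 5.0100e+00, 1.0035e+01, 9.5100e+01, 2.0000e-03,
       8.9997e+01]), 'qd': array([-0.026, -0.018,  0.002,  0.037,  0.065,  0.014]), 'joint_efforts': array([ 0.0000e+00, -5.2039e+01,  4.6480e+01,  1.6000e-02,  0.0000e+00,
        0.0000e+00]), 'ee_pos': array([0.164, 0.525, 0.231]), 'tcp_rot': array([-1.79925e+02, -2.00000e-03,  1.62598e+02]), 'wrist_force': array([-0.235,  0.637,  0.526]), 'torque': array([ 0.009,  0.027, -0.051]), 'grasp_force': np.float64(0.0), 'opening': np.float64(0.086)}
scene plate_mid 0.59 [485. 216.] [0.4   0.414 0.062]
scene solvent_bottle 0.75 [508. 280.] [0.553 0.452 0.   ]
scene cap_jar 0.75 [486. 215.] [0.329 0.441 0.   ]
scene septa_box 0.96 [112. 288.] [ 0.598 -0.452  0.   ]
scene septa_box 0.53 [382. 287.] [0.58  0.161 0.   ]
scene wrench 0.77 [158. 220.] [ 0.365 -0.393  0.   ]
scene corner_near_left 0.93 [389. 254.] [0.534 0.175 0.062]
scene shim_near_left_pad 0.76 [407. 256.] [0.543 0.214 0.063]
scene corner_near_right 0.82 [298. 242.] [ 0.502 -0.032  0.062]
scene corner_near_right 0.19 [380. 286.] [
[... 768 characters left out ...]
] [ 0.487 -0.096  0.061]
side shim_near_left_pad 0.54 [337. 260.] [ 0.488 -0.082  0.063]
side shim_near_left_pad 0.4 [316. 194.] [0.524 0.207 0.063]
side corner_near_right 0.83 [336. 250.] [ 0.499 -0.043  0.061]
side shim_near_right_pad 0.4 [340. 264.] [ 0.492 -0.099  0.063]
side corner_far_left 0.81 [357. 200.] [0.635 0.146 0.061]
side corner_far_left 0.28 [298. 168.] [0.513 0.361 0.061]
side shim_far_left_pad 0.68 [354. 189.] [0.642 0.197 0.063]
side corner_far_right 0.67 [372. 243.] [ 0.604 -0.048  0.061]
side corner_far_right 0.3 [320. 203.] [0.522 0.166 0.061]
side shim_far_right_pad 0.41 [378. 256.] [ 0.601 -0.1    0.063]
side shim_far_right_pad 0.37 [315. 192.] [0.525 0.221 0.063]
1.4
```

View pics/scene0.png

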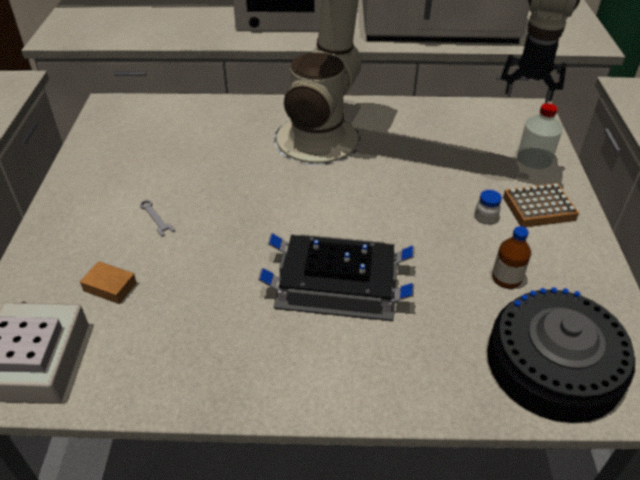

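View pics/side0.png

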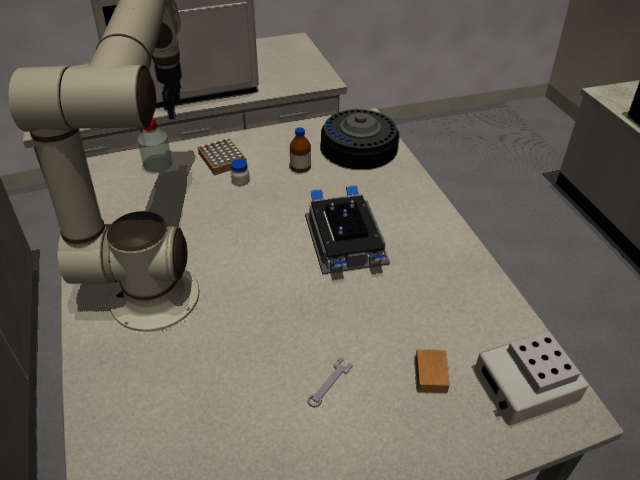

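```bash
python3 - <<'E'
from h import *
# fit rectangle pose to averaged corners
L={"fr":(.610,-.048),"nr":(.5005,-.038),"nl":(.5295,.174),"fl":(.6355,.1515)}
M={"nl":(-.056,.104),"nr":(-.056,-.104),"fl":(.056,.104),"fr":(.056,-.104)}
A=np.array([M[k] for k in L]);B=np.array([L[k] for k in L])
a0=A-A.mean(0);b0=B-B.mean(0);th=np.arctan2((a0[:,0]*b0[:,1]-a0[:,1]*b0[:,0]).sum(),(a0*b0).sum())
R=np.array([[np.cos(th),-np.sin(th)],[np.sin(th),np.cos(th)]])
print(np.degrees(th),B.mean(0))
for k in M: print(k,R@M[k]+B.mean(0))
E
```

```text
-7.771876697653617 [0.568875 0.059875]
nl [0.52745324 0.17049253]
nr [ 0.49932555 -0.03559685]
fl [0.63842445 0.15534685]
fr [ 0.61029676 -0.05074253]
```

Call:
{"method": "send_rows", "body": {"moves": [0.8, -1, 0.3, 0, 0, 0.06, 1, 0.8, -1, 0.3, 0, 0, 0.06, 1, 0.8, -1, 0.3, 0, 0, 0.06, 1, 0.8, -1, 0.3, 0, 0, 0.06, 1, 0.8, -1, 0.3, 0, 0, 0.06, 1, 0.8, -1, 0.3, 0, 0, 0.06, 1, 0.8, -1, 0.3, 0, 0, 0.06, 1, 0.8, -1, 0.3, 0, 0, 0.06, 1], "squeeze": 20}}

```text
time: 2.4
ee_pos: [0.3251, 0.3239, 0.2916]
tcp_rot: [180.0, 0.0, 166.7]
wrist_force: [-0.1, 0.6, 0.8]
opening: 0.0002
grasp_force: 0.0
```

Call:
{"method": "send_rows", "body": {"moves": [0.8, -1, 0, 0, 0, 0.06, 1, 0.8, -1, 0, 0, 0, 0.06, 1, 0.8, -1, 0, 0, 0, 0.06, 1, 0.8, -1, 0, 0, 0, 0.06, 1, 0.8, -1, 0, 0, 0, 0.06, 1, 0.8, -1, 0, 0, 0, 0.06, 1, 0.8, -1, 0, 0, 0, 0.06, 1, 0.8, -1, 0, 0, 0, 0.06, 1]}}

```text
time: 3.4
ee_pos: [0.4851, 0.1239, 0.2914]
tcp_rot: [180.0, 0.0, 170.9]
wrist_force: [0.2, 0.1, 0.3]
opening: -0.0001
grasp_force: 0.0
```

```bash
python3 - <<'E'
from h import *
n="wrist";c=cam(n); save(c,"w1.png")
for a in("near","far"):
  for b in("left","right"):
   for q,z in((f"corner_{a}_{b}",.0615),(f"shim_{a}_{b}_pad",.063)):
        for d in bot.landmark_of(n,q)[:2]:
            print(n,q,round(d["p"],2),np.round(d["pixel"]),np.round(at_z(c,d["pixel"],z),4))
o=bot.get_obs();print(o["time"],o["ee_pos"],o["tcp_rot"],o["wrist_force"],o["opening"])
E
```

```text
wrist corner_near_left 0.95 [366. 228.] [0.5236 0.1691 0.0615]
wrist shim_near_left_pad 0.65 [406. 224.] [0.5264 0.2123 0.063 ]
wrist shim_near_left_pad 0.32 [321. 256.] [0.5478 0.1146 0.063 ]
wrist corner_near_right 0.72 [182. 230.] [ 0.4943 -0.0327  0.0615]
wrist shim_near_right_pad 0.73 [136. 237.] [ 0.4935 -0.0853  0.063 ]
wrist corner_far_left 0.92 [366. 314.] [0.6312 0.156  0.0615]
wrist shim_far_left_pad 0.58 [407. 313.] [0.636  0.2044 0.063 ]
wrist corner_far_right 0.89 [194. 323.] [ 0.6093 -0.0516  0.0615]
wrist shim_far_right_pad 0.58 [158. 321.] [ 0.6001 -0.092   0.063 ]
3.85 [0.48416327 0.12543049 0.29151323] [1.79986592e+02 1.91039862e-02 1.70901134e+02] [-0.3275107  -0.29106926 -0.84280313] 0.00016012220001496673
```

View pics/w1.png

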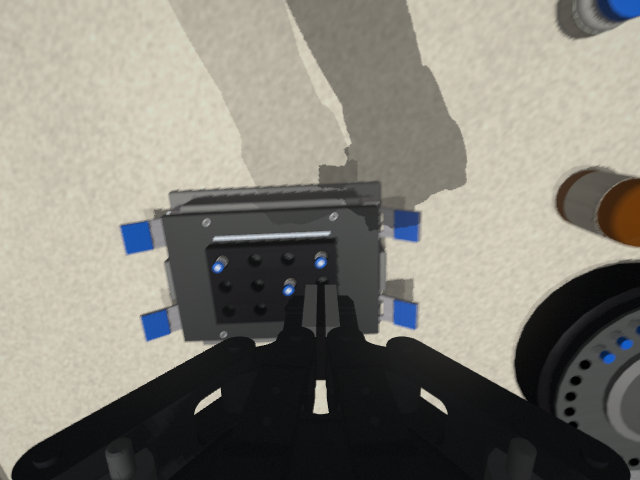

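The wrist view shows the plate with its corners at about (168,213), (381,207), (378,334), (184,341), and pads at (136,237), (406,224), (157,324), (406,313). All four levers are raised.

```bash
cat > fit.py <<'E'
from h import *
def fit(M,L):
    A=np.array([M[k] for k in L]);B=np.array([L[k] for k in L])
    a0=A-A.mean(0);b0=B-B.mean(0);th=np.arctan2((a0[:,0]*b0[:,1]-a0[:,1]*b0[:,0]).sum(),(a0*b0).sum())
    R=np.array([[np.cos(th),-np.sin(th)],[np.sin(th),np.cos(th)]]); t=B.mean(0)-R@A.mean(0)
    return R,t,np.degrees(th),(A@R.T+t-B)
E
python3 - <<'E'
from fit import *
c=cam("wrist")
px={"nr":(168,213),"nl":(381,207),"fl":(378,334),"fr":(184,341)}
L={k:at_z(c,p,.0615)[:2] for k,p in px.items()}
s={"nl":(-1,1),"nr":(-1,-1),"fl":(1,1),"fr":(1,-1)}
M={k:(.08*a,.12*b) for k,(a,b) in s.items()}
def show(R,t,th,r):
    print(th,t,np.round(r*1000,1).tolist())
    for k,(a,b) in s.items(): print(k,np.round(R@(.056*a,.104*b)+t,4),"pad",np.round(R@(.056*a,.148*b)+t,4))
show(*fit(M,L))
L2={"nl":(.5236,.1691),"nr":(.4943,-.0327),"fl":(.6312,.156),"fr":(.6093,-.0516)}
show(*fit({k:(.056*a,.104*b) for k,(a,b) in s.items()},L2))
E
```

```text
-7.5199445758716275 [0.56618277 0.06212561] [[-0.6, -5.0], [0.7, 2.1], [1.8, 1.8], [-1.9, 1.1]]
nl [0.5243 0.1726] pad [0.53   0.2162]
nr [ 0.4971 -0.0337] pad [ 0.4913 -0.0773]
fl [0.6353 0.1579] pad [0.6411 0.2015]
fr [ 0.6081 -0.0483] pad [ 0.6023 -0.0919]
-7.367175540406365 [0.5646 0.0602] [[-1.2, 1.4], [1.4, -3.1], [2.3, 0.2], [-2.5, 1.5]]
nl [0.5224 0.1705] pad [0.528  0.2142]
nr [ 0.4957 -0.0358] pad [ 0.4901 -0.0794]
fl [0.6335 0.1562] pad [0.6391 0.1998]
fr [ 0.6068 -0.0501] pad [ 0.6012 -0.0938]
```

Call:
{"method": "send_rows", "body": {"moves": [0.51, 0.63, -1, 0, 0, 0.06, 1, 0.51, 0.63, -1, 0, 0, 0.06, 1, 0.52, 0.64, -1, 0, 0, 0.06, 1, 0, 0, -1, 0, 0, 0, 1, 0, 0, -1, 0, 0, 0, 1, 0, 0, -1, 0, 0, 0, 1, 0, 0, -1, 0, 0, 0, 1, 0, 0, -1, 0, 0, 0, 1]}}

```text
time: 4.9
ee_pos: [0.5228, 0.1728, 0.0906]
tcp_rot: [180.0, 0.0, 172.4]
wrist_force: [-0.3, 0.2, 0.7]
opening: 0.0001
grasp_force: 0.0
```

Call:
{"method": "send_rows", "body": {"moves": [0, 0, -0.5, 0, 0, 0, 1, 0, 0, -0.3, 0, 0, 0, 1, 0, 0, 0, 0, 0, 0, 1]}}

```text
time: 5.28
ee_pos: [0.5231, 0.1724, 0.0715]
tcp_rot: [180.0, 0.0, 172.4]
wrist_force: [0.2, 0.4, -0.1]
opening: -0.0001
grasp_force: 0.0
```

```bash
python3 - <<'E'
from h import *
c=cam("wrist"); save(c,"w2.png");print(bot.get_obs())
E
```

```text
{'time': 5.325, 'q': array([ 1.82400517e+01,  4.96501397e+00, -7.56051732e+00,  7.74304399e+01,
       -8.70676746e-06,  2.58446318e+01]), 'qd': array([ 0.02622637, -0.22731165,  0.42816574,  0.00782733, -0.02918076,
        0.05527551]), 'joint_efforts': array([ 4.69848316e-02, -5.13257682e+01,  4.57502246e+01, -6.20274106e-02,
        1.09641122e-03,  6.82906830e-04]), 'ee_pos': array([0.52328562, 0.17245294, 0.07195004]), 'tcp_rot': array([1.79980814e+02, 3.96287948e-02, 1.72395413e+02]), 'wrist_force': array([ 0.15125993,  0.26929942, -0.30664306]), 'torque': array([-0.04545521,  0.00512207, -0.01176112]), 'grasp_force': 0.0, 'opening': 0.0002356841524107369}
```

View pics/w2.png

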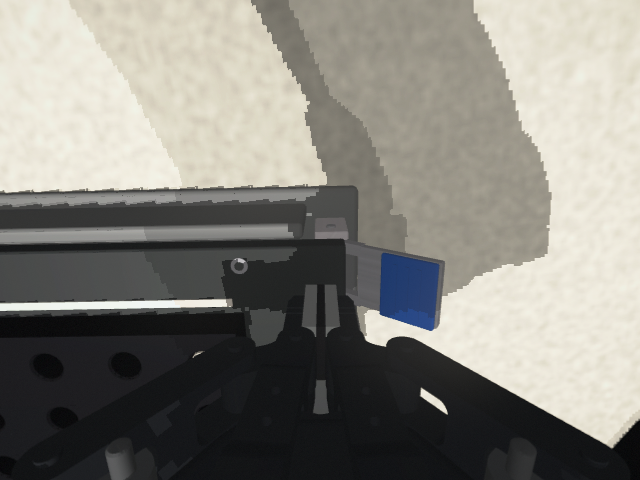

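Fingertips sit about 13 mm from the left edge and 21 mm from the near edge, at the near-left corner. The bare space is fine, so I start pressing.

Call:
{"method": "send_rows", "body": {"moves": [0, 0, -0.32, 0, 0, 0, 1, 0, 0, -0.04, 0, 0, 0, 1, 0, 0, -0.04, 0, 0, 0, 1]}}

```text
time: 5.7
ee_pos: [0.523, 0.1723, 0.0615]
tcp_rot: [180.0, -0.0, 172.4]
wrist_force: [-2.4, -1.5, 7.1]
opening: 0.0002
grasp_force: 3.4
```

Call:
{"method": "send_rows", "body": {"moves": [0, 0, -0.04, 0, 0, 0, 1]}}

```text
time: 5.82
ee_pos: [0.523, 0.1723, 0.0615]
tcp_rot: [180.0, 0.0, 172.4]
wrist_force: [-5.9, -1.5, 14.2]
opening: 0.0002
grasp_force: 7.2
```

Call:
{"method": "send_rows", "body": {"moves": [0, 0, -0.03, 0, 0, 0, 1]}}

```text
time: 5.95
ee_pos: [0.523, 0.1723, 0.0614]
tcp_rot: [180.0, 0.1, 172.4]
wrist_force: [-7.8, -2.0, 18.6]
opening: 0.0
grasp_force: 9.2
```

Call:
{"method": "send_rows", "body": {"moves": [0, 0, 0.27, 0, 0, 0, 1, 0, 0, 0.6, 0, 0, 0, 1, 0.9, -0.12, 0, 0, 0, 0, 1, 0.9, -0.12, 0, 0, 0, 0, 1, 0.9, -0.12, 0, 0, 0, 0, 1, 0.9, -0.12, 0, 0, 0, 0, 1, 0.86, -0.13, 0, 0, 0, 0, 1, 0, 0, -0.5, 0, 0, 0, 1]}}

```text
time: 6.95
ee_pos: [0.6361, 0.157, 0.0695]
tcp_rot: [180.0, 0.1, 172.3]
wrist_force: [-0.6, -0.9, -0.4]
opening: -0.0002
grasp_force: 0.0
```

Call:
{"method": "send_rows", "body": {"moves": [0, 0, -0.16, 0, 0, 0, 1, 0, 0, -0.08, 0, 0, 0, 1, 0, 0, -0.05, 0, 0, 0, 1]}}

```text
time: 7.32
ee_pos: [0.6341, 0.1572, 0.0618]
tcp_rot: [180.0, 0.0, 172.4]
wrist_force: [0.2, 0.2, -0.6]
opening: 0.0001
grasp_force: 0.0
```

Call:
{"method": "send_rows", "body": {"moves": [0, 0, -0.04, 0, 0, 0, 1]}}

```text
time: 7.45
ee_pos: [0.6343, 0.1572, 0.0615]
tcp_rot: [180.0, 0.0, 172.4]
wrist_force: [-4.7, -0.1, 9.5]
opening: 0.0003
grasp_force: 4.8
```

Call:
{"method": "send_rows", "body": {"moves": [0, 0, -0.02, 0, 0, 0, 1]}}

```text
time: 7.58
ee_pos: [0.6343, 0.1573, 0.0615]
tcp_rot: [180.0, 0.0, 172.4]
wrist_force: [-5.3, -0.8, 10.0]
opening: -0.0
grasp_force: 5.1
```

Call:
{"method": "send_rows", "body": {"moves": [0, 0, 1, 0, 0, 0, 1, 0, 0, 1, 0, 0, 0, 1, -0.13, -1, 0, 0, 0, 0, 1, -0.13, -1, 0, 0, 0, 0, 1, -0.13, -1, 0, 0, 0, 0, 1, -0.13, -1, 0, 0, 0, 0, 1, -0.13, -1, 0, 0, 0, 0, 1, -0.13, -1, 0, 0, 0, 0, 1]}}

```text
time: 8.57
ee_pos: [0.6139, 0.0047, 0.1088]
tcp_rot: [-180.0, -0.1, 172.3]
wrist_force: [-0.1, 0.3, 0.3]
opening: -0.0
grasp_force: 0.0
```

Call:
{"method": "send_rows", "body": {"moves": [-0.13, -1, 0, 0, 0, 0, 1, -0.13, -1, 0, 0, 0, 0, 1, -0.03, -0.25, 0, 0, 0, 0, 1, 0, 0, -1, 0, 0, 0, 1, 0, 0, -0.6, 0, 0, 0, 1, 0, 0, -0.22, 0, 0, 0, 1, 0, 0, -0.08, 0, 0, 0, 1]}}

```text
time: 9.45
ee_pos: [0.6077, -0.049, 0.0624]
tcp_rot: [180.0, -0.0, 172.4]
wrist_force: [-1.4, -0.2, -0.4]
opening: 0.0001
grasp_force: 0.0
```

Call:
{"method": "send_rows", "body": {"moves": [0, 0, -0.04, 0, 0, 0, 1]}}

```text
time: 9.57
ee_pos: [0.6081, -0.0491, 0.0621]
tcp_rot: [180.0, 0.0, 172.4]
wrist_force: [-0.6, -0.6, -0.3]
opening: -0.0001
grasp_force: 0.0
```

Call:
{"method": "send_rows", "body": {"moves": [0, 0, -0.04, 0, 0, 0, 1]}}

```text
time: 9.7
ee_pos: [0.6082, -0.0491, 0.0612]
tcp_rot: [180.0, 0.1, 172.4]
wrist_force: [-0.5, 0.4, 2.4]
opening: 0.0001
grasp_force: 1.6
```

Call:
{"method": "send_rows", "body": {"moves": [0, 0, -0.03, 0, 0, 0, 1]}}

```text
time: 9.82
ee_pos: [0.6082, -0.0492, 0.0606]
tcp_rot: [180.0, 0.1, 172.4]
wrist_force: [0.3, -0.6, 4.7]
opening: 0.0003
grasp_force: 1.9
```

Call:
{"method": "send_rows", "body": {"moves": [0, 0, -0.02, 0, 0, 0, 1]}}

```text
time: 9.95
ee_pos: [0.6083, -0.0492, 0.0599]
tcp_rot: [180.0, 0.1, 172.4]
wrist_force: [1.4, -0.0, 4.1]
opening: -0.0002
grasp_force: 2.1
```

Call:
{"method": "send_rows", "body": {"moves": [0, 0, -0.08, 0, 0, 0, 1, 0, 0, 0, 0, 0, 0, 1]}}

```text
time: 10.2
ee_pos: [0.6085, -0.0493, 0.0579]
tcp_rot: [-180.0, 0.1, 172.4]
wrist_force: [1.7, -0.6, 6.7]
opening: 0.0
grasp_force: 2.9
```

Call:
{"method": "send_rows", "body": {"moves": [0, 0, -0.04, 0, 0, 0, 1, 0, 0, 0, 0, 0, 0, 1]}}

```text
time: 10.45
ee_pos: [0.6085, -0.0493, 0.0576]
tcp_rot: [180.0, 0.1, 172.4]
wrist_force: [-0.4, 0.7, 11.0]
opening: -0.0001
grasp_force: 5.2
```

Far right gives: it sank about 4 mm, while the two I pressed before it were firm. Next I move above its lever pad.

Call:
{"method": "send_rows", "body": {"moves": [0, 0, 1, 0, 0, 0, 1, 0, 0, 1, 0, 0, 0, 1, -0.19, -1, 0, 0, 0, 0, 1, -0.19, -1, 0, 0, 0, 0, 1, 0, 0, 0, 0, 0, 0, 1, 0, 0, 0, 0, 0, 0, 1]}}

```text
time: 11.2
ee_pos: [0.5981, -0.0988, 0.1058]
tcp_rot: [180.0, -0.1, 172.4]
wrist_force: [-0.2, 0.1, 0.4]
opening: 0.0003
grasp_force: 0.0
```

```bash
python3 - <<'E'
from h import *
c=cam("wrist"); save(c,"w3.png")
for d in bot.landmark_of("wrist","shim_far_right_pad"): print(d["p"],d["pixel"],at_z(c,d["pixel"],.063))
o=bot.get_obs();print(o["time"],o["ee_pos"])
E
```

```text
0.93 [327.2, 273.5] [ 0.60250734 -0.09522806  0.063     ]
0.36 [590.5, 174.4] [0.56472246 0.04944298 0.063     ]
0.32 [404.1, 275.0] [ 0.60929662 -0.05148221  0.063     ]
11.3 [ 0.59827894 -0.09846603  0.10597602]
```

View pics/w3.png

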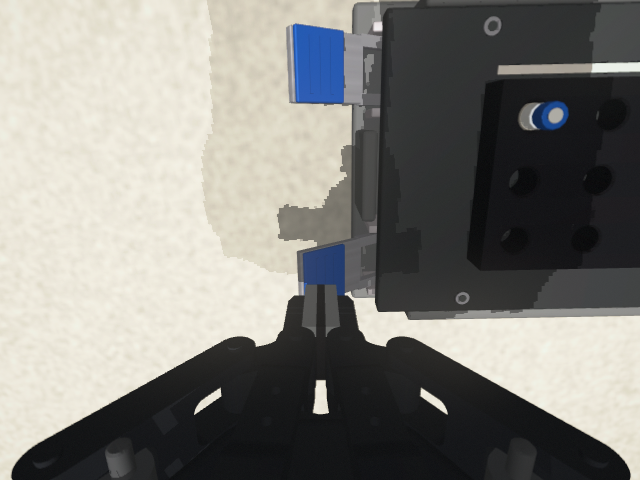

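The near pad spans (290–345, 25–103). The far right pad starts at row 240–250, with its centre near (323,278), just inward of and slightly beyond the fingertip.

Call:
{"method": "send_rows", "body": {"moves": [0.2, 0, -1, 0, 0, 0, 1, 0, 0, -0.4, 0, 0, 0, 1, -0.01, -0.06, -0.2, 0, 0, 0, 1, -0.01, -0.06, -0.2, 0, 0, 0, 1, -0.01, -0.06, -0.2, 0, 0, 0, 1]}}

```text
time: 11.92
ee_pos: [0.6029, -0.1039, 0.0568]
tcp_rot: [-180.0, 0.1, 172.4]
wrist_force: [0.7, -0.0, 2.0]
opening: -0.0001
grasp_force: 0.7
```

Call:
{"method": "send_rows", "body": {"moves": [-0.01, -0.06, -0.2, 0, 0, 0, 1, -0.01, -0.06, -0.2, 0, 0, 0, 1, -0.01, -0.04, -0.16, 0, 0, 0, 1]}}

```text
time: 12.3
ee_pos: [0.6018, -0.1079, 0.042]
tcp_rot: [-180.0, 0.0, 172.4]
wrist_force: [0.1, -0.5, 1.6]
opening: 0.0
grasp_force: 0.6
```

Call:
{"method": "send_rows", "body": {"moves": [0, -0.04, -0.16, 0, 0, 0, 1, 0, 0, -0.08, 0, 0, 0, 1]}}

```text
time: 12.55
ee_pos: [0.6017, -0.1088, 0.0359]
tcp_rot: [-180.0, -0.0, 172.4]
wrist_force: [-0.2, -1.9, 1.5]
opening: -0.0002
grasp_force: 0.7
```

Call:
{"method": "send_rows", "body": {"moves": [0, 0, -0.04, 0, 0, 0, 1]}}

```text
time: 12.68
ee_pos: [0.6017, -0.1088, 0.0355]
tcp_rot: [-180.0, -0.0, 172.4]
wrist_force: [-2.1, -0.8, 7.6]
opening: 0.0002
grasp_force: 3.4
```

Call:
{"method": "send_rows", "body": {"moves": [0, 0, -0.02, 0, 0, 0, 1]}}

```text
time: 12.8
ee_pos: [0.6017, -0.1088, 0.0354]
tcp_rot: [-180.0, 0.0, 172.4]
wrist_force: [-2.8, -0.9, 7.9]
opening: -0.0003
grasp_force: 3.9
```

Call:
{"method": "send_rows", "body": {"moves": [0, 0, -0.02, 0, 0, 0, 1, 0, 0, 1, 0, 0, 0, 1, 0, 0, 1, 0, 0, 0, 1, 0.08, 0.8, 0, 0, 0, 0, 1, 0.08, 0.8, 0, 0, 0, 0, 1, 0.08, 0.8, 0, 0, 0, 0, 1, 0, 0, -0.5, 0, 0, 0, 1, 0, 0, -0.2, 0, 0, 0, 1]}}

```text
time: 13.8
ee_pos: [0.6071, -0.0483, 0.065]
tcp_rot: [-180.0, -0.1, 172.4]
wrist_force: [0.5, -0.2, -0.4]
opening: 0.0004
grasp_force: 0.0
```

Call:
{"method": "send_rows", "body": {"moves": [0, 0, -0.08, 0, 0, 0, 1, 0, 0, 0, 0, 0, 0, 1]}}

```text
time: 14.05
ee_pos: [0.6077, -0.0491, 0.0646]
tcp_rot: [-180.0, -0.0, 172.4]
wrist_force: [-0.0, 0.0, -0.1]
opening: -0.0002
grasp_force: 0.0
```

Call:
{"method": "send_rows", "body": {"moves": [0, 0, -0.1, 0, 0, 0, 1, 0, 0, 0, 0, 0, 0, 1]}}

```text
time: 14.3
ee_pos: [0.6077, -0.0489, 0.0622]
tcp_rot: [-180.0, -0.0, 172.4]
wrist_force: [0.4, 0.2, -1.2]
opening: -0.0002
grasp_force: 0.0
```

Call:
{"method": "send_rows", "body": {"moves": [0, 0, -0.04, 0, 0, 0, 1]}}

```text
time: 14.42
ee_pos: [0.6079, -0.0488, 0.0615]
tcp_rot: [-180.0, 0.0, 172.4]
wrist_force: [-0.0, 0.1, 3.2]
opening: -0.0
grasp_force: 1.5
```

Call:
{"method": "send_rows", "body": {"moves": [0, 0, -0.04, 0, 0, 0, 1, 0, 0, 0, 0, 0, 0, 1]}}

```text
time: 14.68
ee_pos: [0.6079, -0.0488, 0.0613]
tcp_rot: [-180.0, 0.1, 172.4]
wrist_force: [-2.1, -0.7, 5.7]
opening: -0.0002
grasp_force: 3.4
```

Call:
{"method": "send_rows", "body": {"moves": [0, 0, -0.03, 0, 0, 0, 1, 0, 0, 0, 0, 0, 0, 1]}}

```text
time: 14.92
ee_pos: [0.608, -0.0488, 0.0612]
tcp_rot: [-180.0, 0.1, 172.4]
wrist_force: [-5.1, 0.5, 11.0]
opening: 0.0001
grasp_force: 5.5
```

Call:
{"method": "send_rows", "body": {"moves": [0, 0, 0.5, 0, 0, 0, 1, 0, 0, 1, 0, 0, 0, 1, 0, 0, 1, 0, 0, 0, 1, 0, 0, 1, 0, 0, 0, 1, -0.5, -0.5, 1, 0, 0, 0, 1, -0.5, -0.5, 1, 0, 0, 0, 1, -0.5, -0.5, 1, 0, 0, 0, 1, 0, 0, 0, 0, 0, 0, 1]}}

```text
time: 15.92
ee_pos: [0.5707, -0.0869, 0.2247]
tcp_rot: [-180.0, 0.2, 172.3]
wrist_force: [0.3, 0.0, -1.0]
opening: 0.0002
grasp_force: 0.0
```

```bash
python3 - <<'E'
from h import *
c=cam("wrist"); save(c,"w4.png"); c=cam("side"); cv2.imwrite("pics/s4.png",cv2.resize(np.array(c["color"])[150:300,260:440,::-1],None,fx=4,fy=4)[:600,:720])
E
```

```text
(no output)
```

View pics/w4.png

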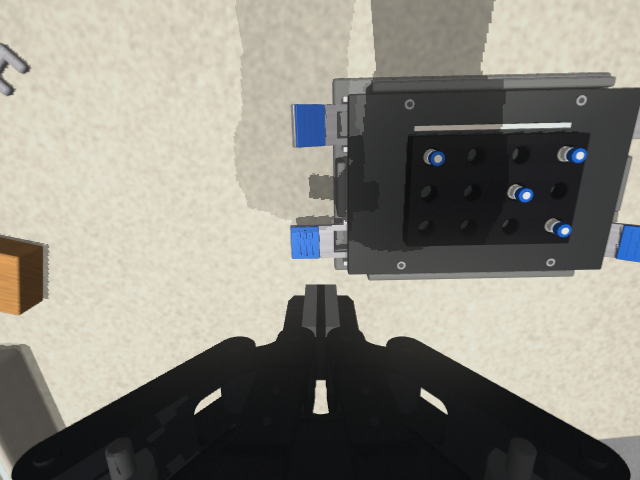

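View pics/s4.png

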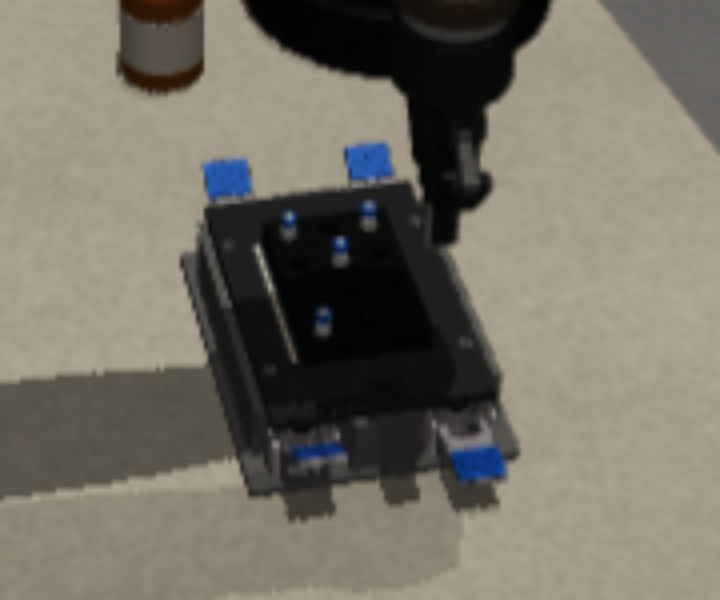

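The far right pad at (305,242) in the wrist view, and (478,463) in the side crop, is now flat. The other three are raised and all four vials are standing.

```bash
python3 -c "
from workcell import bot
print(bot.job_done())"
```

```text
the job is handed in; nothing more can be done
None
```

The far right corner was the loose one: it sank about 4 mm, its shim lever is now flat, and pressing it again at 11 N showed it firm; the other three levers are still raised, near right was never pressed because the loose corner turned up first, one early press on near left reached 18.6 N (harder than intended), and the job is handed in.

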